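# Check-weigh a ceramic capping block and file it in the drawer

### The job

Check-weigh the ceramic block that sits on the pan of the beam scale: swing the arrest lever open to release the beam, let the pan sink and come to rest, then swing the lever fully home again so that the beam is locked level with the block still on the pan. Only then lift the block off the pan and set it down gently (do not drop it), flat on its base, inside the open drawer. Leave the brush, the jar and the scraper where they are.

Things in the scene. Friction and masses are not known exactly. Their poses are not given: they have to be found in the camera images.
- scale: Bench beam scale, fixed to the table: green base 130 x 390 x 30 mm, a 115 mm high column, a steel beam lying along the scale's y axis 100 mm above the table. Origin: on the table under the beam's pivot. Its +y axis points to the pan end, its -y axis to the arrest-lever end, -x is its front side (roughly towards the robot), z up.
- beam (a joint): Angle of the scale beam in rad: 0 = level (locked level by the fork when arrested, with about 0.01 of play), positive = pan end down. Stops at -0.1 and +0.1. When released with the block on the pan, the pan always sinks to the +0.1 stop in about a second (12 mm drop); the hinge is damped.
- pan: Flat aluminium pan of the scale, 150 mm (along scale x) x 110 mm (along scale y), with a 4 mm high rim; it stays level as the beam tips. Origin: on its pivot on the beam, 120 mm along +y from the beam's pivot, at beam height; the pan's upper surface is 54 mm above this origin (154 mm above the table when arrested).
- arrest (a joint): Arrest lever angle in rad about its vertical axis: 0 = fully home, beam locked (its start); 0.9 = stop, fully released. From above it turns counter-clockwise to release. The beam begins to come free at about 0.2 and is clear of the fork by 0.7. Stays where it is left; about 1 to 3 N at the knob moves it. Returning it to 0 lifts the beam back to level by a flared fork on the beam's tail.
- lever_knob (a point): Centre of the top of the lever's upright black grip post: round, 20 mm diameter, standing on the lever arm 95 mm from the lever's axis; the post rises from 92 mm to 152 mm above the table, the lever arm below it tops out at 101 mm. With the lever home the arm points from the axis to the scale's -x; on release the knob swings away from the beam, towards the scale's -y.
- lever_pivot (a point): Point on the lever's vertical hinge axis, 100 mm above the table, 190 mm along the scale's -y from the beam pivot.
- block: Loose glazed ceramic capping block, 100 mm (its x) x 44 mm (its y) x 36 mm high, with a half-round bead 14 mm wide running along its top (overall height 43 mm); about 0.30 to 0.42 kg. Origin: centre of its underside, z up. It starts flat on the pan, its long side roughly along the scale's x.
- cab_drawer0: Plywood drawer with a grey front and bar handle, pulled 140 to 170 mm out of a low grey sample cabinet (120 mm high, 250 mm wide, fixed). Slides freely with slight friction; its -x axis points out of the cabinet to the front. Walls rise to 98 mm above the table; inside it is 214 mm wide. Origin: centre of the drawer's underside (16 mm above the table).
- drawer_spot (a point): Point on the drawer's inner floor (22 mm above the table), midway between its side walls and 67 mm behind the inner face of its front; the cabinet's front edge is at least 65 mm farther in. Axes as the drawer's: -x to the front, y across, z up.
- brush: Bystander: wooden scrubbing brush 55 x 150 x 45 mm, loose, between robot and scale. Origin: centre of its underside.
- jar: Bystander: grey jar with white cap, 66 mm diameter, 110 mm high, loose, beyond the scale. Origin: centre of its underside.
- scraper: Bystander: long flat scraper 200 mm long, loose, lying across beyond the scale, wooden handle towards the lever end. Origin: under its middle.
Things that resemble listed ones, but are neither listed nor needed, are in the scene too. Of the things like the block, leave any that is pink; of the rest the larger one is meant.

How it is judged (in metres and radians):
On the way, in this order (a step that is already met when the one before it is completed fails the run):
1. the beam is released: lever swung open, the pan sunk and at rest with the block on it (value of joint arrest above 0.5 rad and value of joint beam above 0.07 rad and linear speed of block below 0.03 m/s and contact force between block and pan above 0.5 N), for 0.4 s.
2. the beam is re-arrested: lever home, beam level, the block still on the pan (value of joint arrest below 0.1 rad and value of joint beam between -0.025 and 0.025 rad and contact force between block and pan above 0.5 N), for 0.3 s.
At the end, for the whole second after the job is handed in: The block rests inside the drawer, flat on its base on the drawer floor (base within 10 mm of the floor, tilt under 0.15 rad), released and still; the arrest lever is home (under 0.1 rad) and the beam locked level (within 0.025 rad) (value of joint arrest below 0.1 rad and value of joint beam between -0.025 and 0.025 rad and x of block in the frame of drawer_spot between -0.07 and 0.13 m and y of block in the frame of drawer_spot between -0.11 and 0.11 m and z of block in the frame of drawer_spot below 0.01 m and angle between block's own z axis and vertical below 0.15 rad and contact force between block and cab_drawer0 above 0.5 N and linear speed of block below 0.02 m/s); the robot touches nothing.
It fails at once if the block is dropped: falls faster than 0.55 m/s out of the fingers (linear speed of block above 0.55 m/s and contact force between the fingers and block below 0.05 N).
It fails at once if the brush is disturbed (moved over 30 mm) (distance of brush from where it was at the start of the episode above 0.03 m).
It fails at once if the jar is disturbed (moved over 30 mm) (distance of jar from where it was at the start of the episode above 0.03 m).
It fails at once if the scraper is disturbed (moved over 30 mm) (distance of scraper from where it was at the start of the episode above 0.03 m).
It also fails if it takes over 70 s, if anything falls off the work surface, if the arm or the gripper's body presses on something with over 40 N, if the wrist force passes 120 N, or if a joint passes its speed limit or range.

### The arm

A 6-joint arm with a two-finger parallel gripper is mounted at the origin on the work surface. World frame = base frame: x ahead of the robot, y to its left, z up, the work surface at z = 0. Lengths are in mm, angles in rad, forces in N, time in s.
With the tool pointing down it reaches from about 300 to 775 mm from the base axis. Payload 14.6 kg.
Tool frame: the origin (TCP) lies on the front face of the gripper's body, between the roots of the fingers; the fingertips stand 97 mm ahead of it and the grasp point (between the pads) lies 78 mm ahead of it; z points along the fingers, y is the line along which they close (so a half turn about z gives the same grasp; the last joint's range is limited). The gripper opens to 94 mm and grips with 3 to 60 N. Pads are 16 mm wide; open, the fingers measure 119 mm over their backs; the gripper's body (75 mm by 177 mm) begins 78 mm behind the grasp point.
Start: joints at [-1.301, 0.3, 1.521, -0, 1.321, -0.067], TCP at [181.751, -519.092, 302.646] pointing down, gripper open.
Joint ranges: [-3.03, 3.03], [-0.79, 2.21], [0.23, 2.52], [-1.04, 4.18], [0, 3.07], [-2.55, 2.55]. Speed limits (rad/s): [2.22, 2.22, 2.57, 3.14, 3.14, 3.14].

### API

Orientations are given as [roll, pitch, yaw] about the fixed x, y, z axes, in that order (R = Rz(yaw) Ry(pitch) Rx(roll)).
In Python, from cell import * gives the robot as it stands.
- The arm moves only by the tool carry_out, never from a script. Its arguments are lists of equal length, an entry for each row: "slide": the shift along the world's x, y, z scaled (see below), a list of three; "dr": the turn, a rotation vector about the world's x, y, z scaled (see below), a list of three; "gripper": the opening in per cent of the stroke, from 0 (shut) to 100 (fully open). A call has 1 to 10 rows; each row is the pose to reach, as a shift and turn from the pose commanded when the call began, turning the shorter way round; what a row does not reach only later rows make up. The controller multiplies each number of a shift by 0.25 m and each number of a turn by 360 degrees. A row lasts 1/12 s, in which the tool goes at most 41.7 mm and 7.16 degrees, less where a joint would pass 70% of its speed; a pose out of reach is approached as far as the arm can. A call with a number of a shift or a turn outside -1 to 1 is refused whole. A call with a gripper value outside its range is refused whole. The fingers move at their own pace and stop on an object; "newtons" is the grip in N (left out, the last holds). Time passes only in rows, so rows that repeat a pose let the fingers close. It gives the time, the measured TCP pose, the force, the opening and the grip force at its end, in the units of the state.
- read_state(): the state, without advancing time (a new reading comes with each control period).
- camera(name): name is "scene" or "top" or "wrist"; returns the picture (400x640x3 uint8, red, green, blue); there is no depth.
- camera_model(name): a dict with "vfov" (degrees; the focal length in pixels is half the picture's height over the tangent of half this angle, whatever the lens; pixels are square), "cx", "cy" (the principal point, pixels), "R" (3x3) and "t" (3): a world point X has camera coordinates R X + t. Camera axes: x right, y down, z forward; pixel columns grow to the right and rows downward; lengths in mm; the calibration is good to about 2 mm. A picture is of the moment at which its call begins: read the wrist's pose just before it. camera_model takes no time and is no camera call; for the wrist camera it gives the pose at the moment of the call.
- sign_off(): hands the job in; it is judged then, once.
The state is a dict: "clock": time; "joints": joint angles; "qd": joint speeds; "effort": joint torques, N m; "eef_pos": TCP position; "eef_rot": TCP orientation; "wrist_force": force on the tool from outside, world axes, zero at the start; "moment": the same for the moment, N m; "finger_gap": finger opening in mm; "finger_force": force on a finger pad.
Only numpy, scipy, OpenCV 4.12 (cv2) and the standard library are available. Lean on these libraries where they do the work, as an engineer would, in place of code of your own. Each camera call takes 0.05 s, during which the arm holds its last target. There are 200 camera calls.

## Working session

There is one attempt and no reset: what is moved stays moved. The work goes in short steps, Python scripts to look and compute and a tool call to move; the robot and the scene stay as the last step left them, time stands still between calls to the robot, and variables do not carry over. Pictures are saved under pics/ and viewed, at most 10 in all, crops included, and the job is handed in when it is done.

Besides the shell and the picture viewer there is one more tool, called after "Request:" as name(argument=value, ...) on one line, values as JSON. carry_out: Moves the arm, as the interface text tells. Its arguments: {"type":"object","properties":{"slide":{"type":"array","items":{"type":"array","items":{"type":"number","minimum":-1,"maximum":1}}},"dr":{"type":"array","items":{"type":"array","items":{"type":"number","minimum":-1,"maximum":1}}},"gripper":{"type":"array","items":{"type":"number"}},"newtons":{"type":"number"}},"required":["slide","dr","gripper"]}

```bash
mkdir -p pics
cat > h.py <<'E'
from cell import *
import numpy as np, cv2
def ray(name,u,v,z,m=None):
    m=m or camera_model(name); R=np.array(m["R"]);t=np.array(m["t"]).ravel()
    f=200/np.tan(np.radians(m["vfov"]/2))
    d=R.T@np.array([(u-m["cx"])/f,(v-m["cy"])/f,1]); c=-R.T@t
    return (c+d*(z-c[2])/d[2]).round(1)
def proj(name,X):
    m=camera_model(name);f=200/np.tan(np.radians(m["vfov"]/2))
    p=np.array(m["R"])@np.array(X,float)+np.array(m["t"]).ravel()
    return (p[:2]/p[2]*f+[m["cx"],m["cy"]]).round(1)
def snap(name,out,crop=None,k=1):
    im=camera(name)[...,::-1]
    if crop: x,y,w,h=crop; im=im[y:y+h,x:x+w]
    cv2.imwrite("pics/"+out,cv2.resize(im,None,fx=k,fy=k,interpolation=cv2.INTER_CUBIC))
E
python3 - <<'E'
from h import *
snap("top","top.png",k=1.25); snap("scene","scene.png",k=1.25)
for n in("top","scene","wrist"):
    m=camera_model(n);print(n,m)
print(read_state())
E
```

```text
top {'vfov': 42.22032719894804, 'cx': 316.90783096326123, 'cy': 190.79840950558076, 'R': array([[ 0.01091578, -0.99984117,  0.01408799],
       [-0.99780799, -0.01181104, -0.0651131 ],
       [ 0.06526915, -0.01334635, -0.99777844]]), 't': array([  49.22948987,  569.55690275, 1452.70826686])}
scene {'vfov': 50.3833536929241, 'cx': 319.1272430253546, 'cy': 199.4193865003602, 'R': array([[-0.08483058,  0.996324  , -0.011927  ],
       [ 0.85400162,  0.06653573, -0.51599829],
       [-0.51330791, -0.05395811, -0.85650658]]), 't': array([   5.9481053 , -423.60109668, 1606.84529963])}
wrist {'vfov': 64.96829860531457, 'cx': 314.17092313235514, 'cy': 200.98823252279948, 'R': array([[ 3.30843822e-01, -9.43685496e-01, -2.25347998e-04],
       [-9.08250105e-01, -3.18485441e-01,  2.71383068e-01],
       [-2.56172035e-01, -8.95807391e-02, -9.62471392e-01]]), 't': array([-548.94600368,  -29.05798745,  390.90497827])}
{'clock': 0.1, 'joints': array([-1.30056858e+00,  3.00413501e-01,  1.52151031e+00, -1.51692406e-05,
        1.32072707e+00, -6.65657069e-02]), 'qd': array([-1.08894092e-03, -1.42360160e-03, -7.73327920e-04,  3.67422659e-05,
        4.11258257e-04, -2.69742353e-04]), 'effort': array([ 4.76703008e-04, -5.32640076e+01, -3.53286874e+01,  7.09053339e-02,
        2.34634493e-02, -6.70836562e-05]), 'eef_pos': array([ 181.73019952, -518.96348416,  302.14781441]), 'eef_rot': array([-3.14053579e+00, -5.57290817e-05,  3.36797186e-01]), 'wrist_force': array([-0.41684068, -0.7479652 , -0.02467862]), 'moment': array([-0.03488451, -0.01094349,  0.0503582 ]), 'finger_force': 0.0, 'finger_gap': 94.212699255625}
```

View pics/top.png

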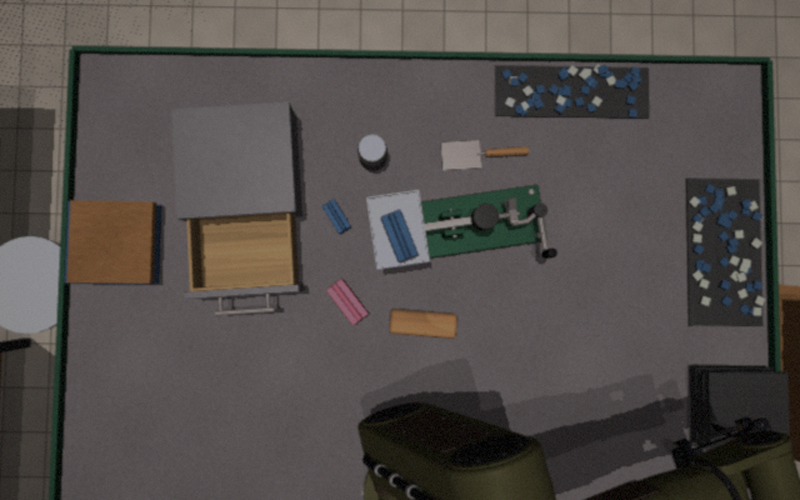

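View pics/scene.png

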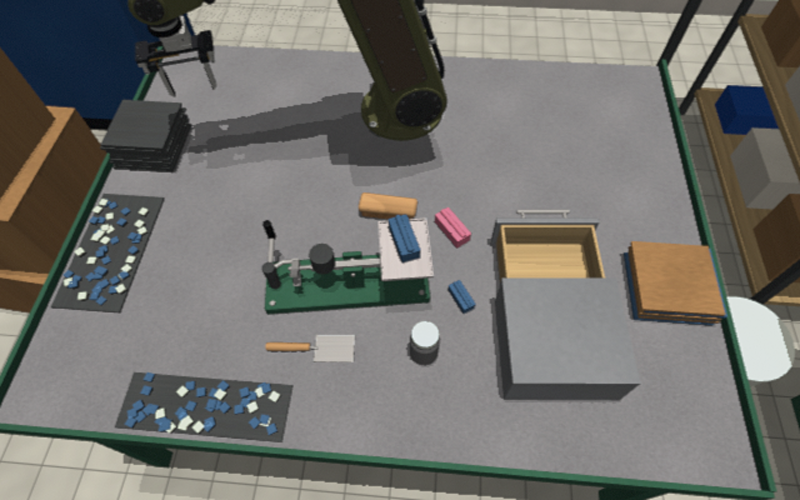

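Candidates (top.png pixels): large blue block on the pan (399,236), small blue block on the table (336,216) and pink block (347,301). I choose the large blue one on the pan. The lever knob is at (548,254), and the drawer interior is around (243,252). Next is a close crop to check.

Run:
```python
from h import *
snap("top","crop.png",(280,140,170,90),4.7)
```

```text
(no output)
```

View pics/crop.png

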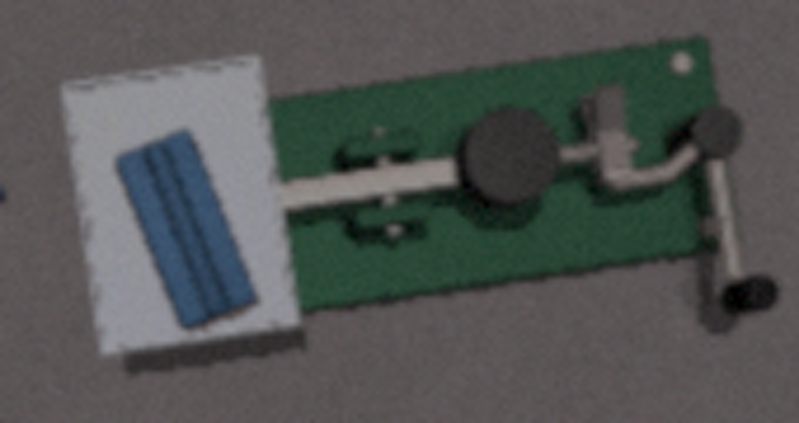

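The crop confirms the large blue block with its bead on the pan, with corners (186,130), (116,158), (189,328) and (257,300). The knob top is at (762,291) and the pivot cap at (716,132).

Run:
```python
from h import *
m=camera_model("top")
c=lambda u,v,z: ray("top",280+u/4.7,140+v/4.7,z,m)
B=np.array([c(*p,190) for p in[(186,130),(116,158),(189,328),(257,300)]]);print("block",B,B.mean(0))
print("sizes",np.linalg.norm(B[0]-B[1]),np.linalg.norm(B[1]-B[2]))
P=np.array([c(*p,158) for p in[(60,85),(262,57),(303,328),(100,355)]]);print("pan",P,P.mean(0),np.linalg.norm(P[0]-P[1]),np.linalg.norm(P[1]-P[2]))
k=c(762,291,152);pv=c(716,132,118);print("knob",k,"pivot",pv,np.linalg.norm((k-pv)[:2]))
d=lambda u,v,z: ray("top",u/1.25,v/1.25,z,m)
print("drawer front in",d(194,289,98),d(294,286,98),"cab front edge",d(178,217,120),d(296,212,120))
print("base green corners",c(708,37,30),c(718,250,30))
ax=(P.mean(0)-pv)[:2];ax/=np.linalg.norm(ax);print("scale y",ax,np.linalg.norm((P.mean(0)-pv)[:2]),"knob exp",pv[:2]+95*np.array([-ax[1]*-1*-1,ax[0]*-1*-1]))
```

```text
block [[616.1  51.9 190. ]
 [600.6  89.2 190. ]
 [510.2  49.2 190. ]
 [525.5  13.1 190. ]] [563.1   50.85 190.  ]
sizes 40.39232600383395 98.85423612572204
pan [[643.6 120.7 158. ]
 [660.5  10.  158. ]
 [511.9 -13.6 158. ]
 [495.9  96.9 158. ]] [577.975  53.5   158.   ] 111.98258793223167 150.4623540956342
knob [ 535.2 -266.6  152. ] pivot [ 626.7 -249.6  118. ] 93.0658369112963
drawer front in [451.  485.7  98. ] [459.6 273.5  98. ] cab front edge [602.3 517.5 120. ] [616.  269.5 120. ]
base green corners [ 694.2 -265.9   30. ] [ 565.3 -271.5   30. ]
scale y [-0.15871779  0.98732399] 306.9914259796192 knob exp [ 532.90422082 -264.67818984]
```

Request:
carry_out(slide=[[0.8, 0.55, 0], [0.8, 0.55, 0], [0.8, 0.55, 0], [0.8, 0.55, 0], [0.8, 0.55, 0], [0.8, 0.55, 0], [0.8, 0.55, 0], [0.8, 0.55, 0]], dr=[[0, 0, -0.0286], [0, 0, -0.0286], [0, 0, -0.0286], [0, 0, -0.0286], [0, 0, -0.0286], [0, 0, -0.0286], [0, 0, -0.0286], [0, 0, -0.0286]], gripper=[100, 100, 100, 100, 100, 100, 100, 100], newtons=10)

```text
clock: 0.82
eef_pos: [382.9, -380.5, 302.4]
eef_rot: [-3.141, 0.0, 0.16]
wrist_force: [-0.1, -0.7, -1.1]
finger_gap: 94.1
finger_force: 0.0
```

Request:
carry_out(slide=[[0.608, 0.464, 0], [0.608, 0.464, 0], [0.608, 0.464, 0], [0.608, 0.464, 0], [0.608, 0.464, 0], [0.608, 0.464, 0], [0.608, 0.464, 0]], dr=[[0, 0, 0], [0, 0, 0], [0, 0, 0], [0, 0, 0], [0, 0, 0], [0, 0, 0], [0, 0, 0]], gripper=[100, 100, 100, 100, 100, 100, 100])

```text
clock: 1.4
eef_pos: [533.7, -265.9, 302.1]
eef_rot: [-3.141, 0.001, 0.158]
wrist_force: [-0.1, -0.2, -0.2]
finger_gap: 94.1
finger_force: 0.0
```

Request:
carry_out(slide=[[0, 0, -0.12], [0, 0, -0.24], [0, 0, -0.372], [0, 0, -0.372], [0, 0, -0.372], [0, 0, -0.372], [0, 0, -0.372], [0, 0, -0.372], [0, 0, -0.372], [0, 0, -0.372]], dr=[[0, 0, 0], [0, 0, 0], [0, 0, 0], [0, 0, 0], [0, 0, 0], [0, 0, 0], [0, 0, 0], [0, 0, 0], [0, 0, 0], [0, 0, 0]], gripper=[100, 100, 100, 100, 30, 15, 15, 15, 15, 15], newtons=10)

```text
clock: 2.23
eef_pos: [533.9, -265.7, 210.5]
eef_rot: [3.141, -0.001, 0.157]
wrist_force: [0.7, -0.1, 0.2]
finger_gap: 57.1
finger_force: 0.0
```

Request:
carry_out(slide=[[0, 0, 0], [0, 0, 0], [0, 0, 0], [0, 0, 0]], dr=[[0, 0, 0], [0, 0, 0], [0, 0, 0], [0, 0, 0]], gripper=[15, 15, 15, 15])

```text
clock: 2.57
eef_pos: [533.8, -265.6, 209.6]
eef_rot: [-3.142, 0.0, 0.157]
wrist_force: [-0.4, -0.5, -0.8]
finger_gap: 30.8
finger_force: 0.0
```

Run:
```python
import numpy as np
x=np.array([.988,.157]);y=np.array([-.157,.988])
k=lambda t:95*(-np.cos(t)*x-np.sin(t)*y)
for t in np.arange(.1,.85,.1): print(t.round(1),((k(t)-k(0))/250).round(3),(t/2/np.pi).round(4))
```

```text
0.1 [ 0.008 -0.037] 0.0159
0.2 [ 0.019 -0.073] 0.0318
0.3 [ 0.034 -0.108] 0.0477
0.4 [ 0.053 -0.141] 0.0637
0.5 [ 0.075 -0.173] 0.0796
0.6 [ 0.099 -0.202] 0.0955
0.7 [ 0.127 -0.228] 0.1114
0.8 [ 0.157 -0.251] 0.1273
```

Request:
carry_out(slide=[[0, 0, 0], [0, 0, 0], [0, 0, 0], [0, 0, 0], [0, 0, 0]], dr=[[0, 0, 0], [0, 0, 0], [0, 0, 0], [0, 0, 0], [0, 0, 0]], gripper=[10, 10, 10, 10, 10], newtons=10)

```text
clock: 2.98
eef_pos: [533.8, -265.6, 209.6]
eef_rot: [-3.142, 0.0, 0.157]
wrist_force: [-0.8, 0.4, 0.9]
finger_gap: 19.9
finger_force: 10.0
```

Post gripped (19.9 mm). Next I swing it open along the arc.

Request:
carry_out(slide=[[0.008, -0.037, 0], [0.019, -0.073, 0], [0.034, -0.108, 0], [0.053, -0.141, 0], [0.075, -0.173, 0], [0.099, -0.202, 0], [0.127, -0.228, 0], [0.157, -0.251, 0], [0.157, -0.251, 0], [0.157, -0.251, 0]], dr=[[0, 0, 0.0159], [0, 0, 0.0318], [0, 0, 0.0477], [0, 0, 0.0637], [0, 0, 0.0796], [0, 0, 0.0955], [0, 0, 0.1114], [0, 0, 0.1273], [0, 0, 0.1273], [0, 0, 0.1273]], gripper=[10, 10, 10, 10, 10, 10, 10, 10, 10, 10])

```text
clock: 3.82
eef_pos: [572.9, -328.6, 209.6]
eef_rot: [3.141, 0.0, 0.954]
wrist_force: [-0.8, -3.5, 0.6]
finger_gap: 19.6
finger_force: 10.0
```

Request:
carry_out(slide=[[0, 0, 0], [0, 0, 0], [0, 0, 0], [0, 0, 0], [0, 0, 0], [0, 0, 0], [0, 0, 0], [0, 0, 0], [0, 0, 0], [0, 0, 0]], dr=[[0, 0, 0], [0, 0, 0], [0, 0, 0], [0, 0, 0], [0, 0, 0], [0, 0, 0], [0, 0, 0], [0, 0, 0], [0, 0, 0], [0, 0, 0]], gripper=[10, 10, 10, 10, 10, 10, 10, 10, 10, 10])

```text
clock: 4.65
eef_pos: [572.7, -328.4, 209.6]
eef_rot: [-3.141, 0.0, 0.956]
wrist_force: [-3.6, -4.5, 0.1]
finger_gap: 19.7
finger_force: 10.0
```

Request:
carry_out(slide=[[0, 0, 0], [0, 0, 0], [0, 0, 0], [0, 0, 0], [0, 0, 0], [0, 0, 0], [0, 0, 0], [0, 0, 0], [0, 0, 0], [0, 0, 0]], dr=[[0, 0, 0], [0, 0, 0], [0, 0, 0], [0, 0, 0], [0, 0, 0], [0, 0, 0], [0, 0, 0], [0, 0, 0], [0, 0, 0], [0, 0, 0]], gripper=[10, 10, 10, 10, 10, 10, 10, 10, 10, 10])

```text
clock: 5.48
eef_pos: [572.7, -328.4, 209.6]
eef_rot: [-3.141, 0.0, 0.956]
wrist_force: [-3.7, -4.4, 0.5]
finger_gap: 19.8
finger_force: 10.0
```

Request:
carry_out(slide=[[0, 0, 0], [0, 0, 0], [0, 0, 0], [0, 0, 0], [0, 0, 0], [0, 0, 0], [0, 0, 0], [0, 0, 0], [0, 0, 0], [0, 0, 0]], dr=[[0, 0, 0], [0, 0, 0], [0, 0, 0], [0, 0, 0], [0, 0, 0], [0, 0, 0], [0, 0, 0], [0, 0, 0], [0, 0, 0], [0, 0, 0]], gripper=[10, 10, 10, 10, 10, 10, 10, 10, 10, 10])

```text
clock: 6.32
eef_pos: [572.7, -328.4, 209.6]
eef_rot: [-3.141, 0.0, 0.956]
wrist_force: [-3.5, -4.2, 0.7]
finger_gap: 19.7
finger_force: 10.0
```

Run:
```python
from h import *
snap("scene","rel.png",(180,150,190,110),4.2)
print(proj("scene",[572,-328,152]))
```

```text
[187.7 186.9]
```

View pics/rel.png

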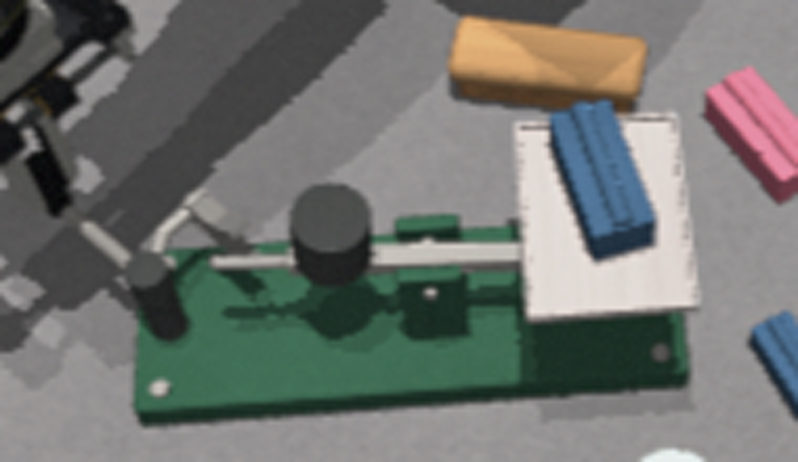

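The picture shows the lever swung out, the fork clear and the pan sunk, with the block on it at (600,180). Next I swing the lever back home with a slight overshoot.

Request:
carry_out(slide=[[-0.03, 0.023, 0], [-0.058, 0.049, 0], [-0.082, 0.078, 0], [-0.093, 0.094, 0], [-0.104, 0.11, 0], [-0.114, 0.126, 0], [-0.123, 0.143, 0], [-0.131, 0.16, 0], [-0.138, 0.178, 0], [-0.144, 0.196, 0]], dr=[[0, 0, -0.0159], [0, 0, -0.0318], [0, 0, -0.0477], [0, 0, -0.0557], [0, 0, -0.0636], [0, 0, -0.0716], [0, 0, -0.0796], [0, 0, -0.0875], [0, 0, -0.0955], [0, 0, -0.1034]], gripper=[10, 10, 10, 10, 10, 10, 10, 10, 10, 10], newtons=15)

```text
clock: 7.2
eef_pos: [536.9, -278.7, 209.6]
eef_rot: [-3.141, -0.0, 0.304]
wrist_force: [0.1, -1.8, -0.7]
finger_gap: 19.6
finger_force: 15.0
```

Request:
carry_out(slide=[[-0.005, 0.018, 0], [-0.009, 0.036, 0], [-0.013, 0.055, 0], [-0.015, 0.066, 0], [-0.015, 0.066, 0], [-0.015, 0.066, 0], [-0.015, 0.066, 0], [-0.015, 0.066, 0], [-0.015, 0.066, 0], [-0.015, 0.066, 0]], dr=[[0, 0, -0.008], [0, 0, -0.0159], [0, 0, -0.0239], [0, 0, -0.0239], [0, 0, -0.0239], [0, 0, -0.0239], [0, 0, -0.0239], [0, 0, -0.0239], [0, 0, -0.0239], [0, 0, -0.0239]], gripper=[10, 10, 10, 10, 10, 10, 10, 10, 10, 10])

```text
clock: 8.03
eef_pos: [533.6, -264.6, 209.7]
eef_rot: [3.137, -0.002, 0.156]
wrist_force: [7.8, -21.1, -8.5]
finger_gap: 20.1
finger_force: 15.0
```

Lever is against its home stop. Next I relax, release and rise.

Request:
carry_out(slide=[[0, -0.008, 0], [0, -0.008, 0], [0, -0.008, 0], [0, -0.008, 0], [0, -0.008, 0], [0, -0.008, 0], [0, -0.008, 0], [0, -0.008, 0], [0, -0.008, 0.1], [0, -0.008, 0.3]], dr=[[0, 0, 0], [0, 0, 0], [0, 0, 0], [0, 0, 0], [0, 0, 0], [0, 0, 0], [0, 0, 0], [0, 0, 0], [0, 0, 0], [0, 0, 0]], gripper=[10, 40, 60, 60, 60, 60, 60, 60, 60, 60])

```text
clock: 8.87
eef_pos: [532.3, -264.3, 273.1]
eef_rot: [-3.137, 0.006, 0.157]
wrist_force: [1.0, -0.6, 0.4]
finger_gap: 56.6
finger_force: 0.0
```

Request:
carry_out(slide=[[0, 0, 0.2], [0, 0, 0.4], [0, 0, 0.6], [0, 0, 0.6], [0, 0, 0.6]], dr=[[0, 0, 0], [0, 0, 0], [0, 0, 0], [0, 0, 0], [0, 0, 0]], gripper=[100, 100, 100, 100, 100])

```text
clock: 9.28
eef_pos: [533.3, -264.8, 432.7]
eef_rot: [3.136, -0.007, 0.157]
wrist_force: [0.3, -1.1, 0.1]
finger_gap: 86.3
finger_force: 0.0
```

Run:
```python
from h import *
print(read_state()["eef_pos"])
snap("top","home.png",(280,140,170,90),4.7)
```

```text
[ 533.27709703 -264.78745999  432.6951704 ]
```

View pics/home.png

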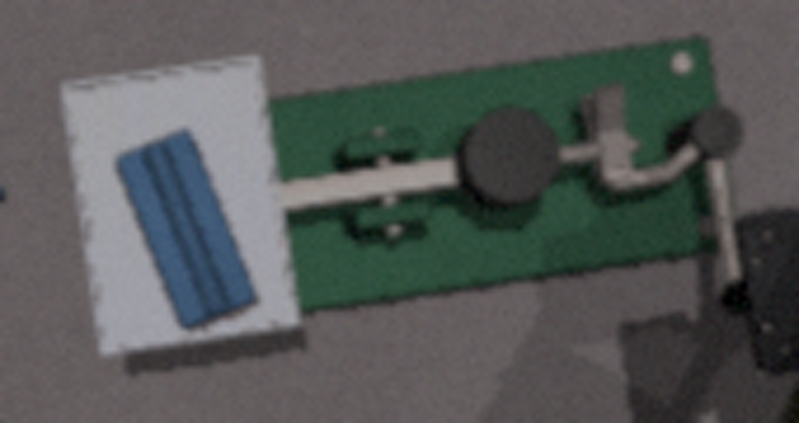

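The lever is back at its home position, pan up, and the block is unmoved at (187,230). Next I move above the block.

Request:
carry_out(slide=[[0.06, 1, -0.2], [0.06, 1, -0.2], [0.06, 1, -0.2], [0.06, 1, -0.2], [0.06, 1, -0.2], [0.06, 1, -0.2], [0.06, 1, -0.2], [0.06, 1, -0.2]], dr=[[0, 0, 0.0408], [0, 0, 0.0408], [0, 0, 0.0408], [0, 0, 0.0408], [0, 0, 0.0408], [0, 0, 0.0408], [0, 0, 0.0408], [0, 0, 0.0408]], gripper=[100, 100, 100, 100, 100, 100, 100, 100])

```text
clock: 10.0
eef_pos: [548.0, -12.8, 374.5]
eef_rot: [-3.14, 0.003, 0.417]
wrist_force: [0.8, -0.3, -0.6]
finger_gap: 93.8
finger_force: 0.0
```

Request:
carry_out(slide=[[0.06, 0.264, -0.12], [0.06, 0.264, -0.12], [0.06, 0.264, -0.12], [0.06, 0.264, -0.12], [0.06, 0.264, -0.12]], dr=[[0, 0, 0], [0, 0, 0], [0, 0, 0], [0, 0, 0], [0, 0, 0]], gripper=[100, 100, 100, 100, 100])

```text
clock: 10.42
eef_pos: [563.4, 49.8, 346.2]
eef_rot: [3.141, 0.0, 0.412]
wrist_force: [1.0, -0.4, 0.3]
finger_gap: 94.1
finger_force: 0.0
```

Run:
```python
from h import *
s=read_state();print(s["eef_pos"],s["eef_rot"],camera_model("wrist"))
import json;m=camera_model("wrist");np.savez("wm.npz",**m)
snap("wrist","w.png",k=1.25)
```

```text
[563.35420663  49.7503314  346.24498431] [3.14142655e+00 3.74685960e-04 4.12473573e-01] {'vfov': 64.96829860531457, 'cx': 314.17092313235514, 'cy': 200.98823252279948, 'R': array([[ 0.40123879, -0.91597298,  0.0009676 ],
       [-0.88158037, -0.38588604,  0.27186028],
       [-0.24864329, -0.10993391, -0.96233625]]), 't': array([-179.89582548,  474.95382312,  578.80589143])}
```

View pics/w.png

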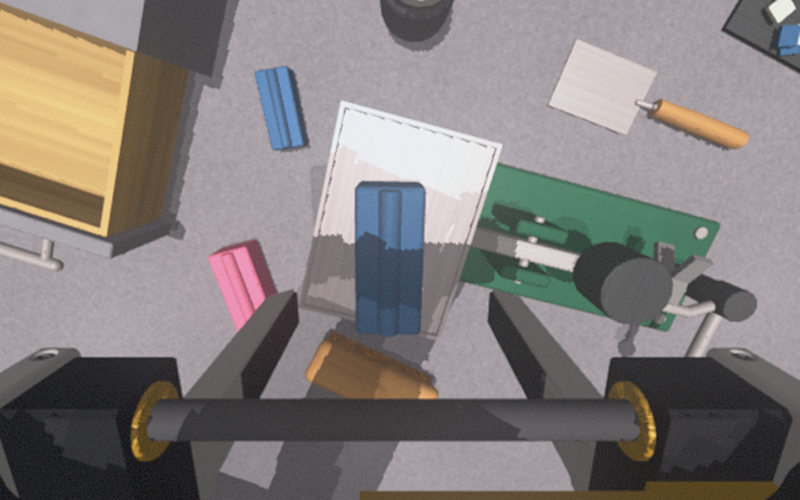

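The wrist view shows the block centred and aligned between the fingers, with its top corners at (356,187), (425,187), (357,331) and (421,331).

Run:
```python
from h import *
m=dict(np.load("wm.npz"))
P=np.array([ray("wrist",u/1.25,v/1.25,z,m) for u,v,z in[(356,187,190),(425,187,190),(357,331,190),(421,331,190)]]);print(P,P.mean(0))
```

```text
[[601.2  91.3 190. ]
 [617.9  53.3 190. ]
 [513.   54.6 190. ]
 [530.1  15.4 190. ]] [565.55  53.65 190.  ]
```

Request:
carry_out(slide=[[0.004, 0.01, -0.1], [0.004, 0.01, -0.2], [0.004, 0.01, -0.28], [0.004, 0.01, -0.32], [0.004, 0.01, -0.348], [0.004, 0.01, -0.348], [0.004, 0.01, -0.348], [0.004, 0.01, -0.348], [0.004, 0.01, -0.348], [0.004, 0.01, -0.348]], dr=[[0, 0, 0], [0, 0, 0], [0, 0, 0], [0, 0, 0], [0, 0, 0], [0, 0, 0], [0, 0, 0], [0, 0, 0], [0, 0, 0], [0, 0, 0]], gripper=[100, 100, 100, 100, 100, 100, 60, 60, 60, 60], newtons=30)

```text
clock: 11.3
eef_pos: [564.4, 53.7, 260.1]
eef_rot: [3.141, -0.001, 0.413]
wrist_force: [0.1, 0.2, 0.2]
finger_gap: 70.9
finger_force: 0.0
```

Request:
carry_out(slide=[[0, 0, 0], [0, 0, 0], [0, 0, 0], [0, 0, 0], [0, 0, 0], [0, 0, 0], [0, 0, 0]], dr=[[0, 0, 0], [0, 0, 0], [0, 0, 0], [0, 0, 0], [0, 0, 0], [0, 0, 0], [0, 0, 0]], gripper=[35, 35, 35, 35, 35, 35, 35])

```text
clock: 11.88
eef_pos: [564.3, 53.7, 259.3]
eef_rot: [3.142, 0.0, 0.413]
wrist_force: [-0.3, -0.0, 0.9]
finger_gap: 43.7
finger_force: 29.9
```

Request:
carry_out(slide=[[0, 0, 0.03], [0, 0, 0.08], [0, 0, 0.16], [0, 0, 0.24], [0, 0, 0.3], [0, 0, 0.3]], dr=[[0, 0, 0], [0, 0, 0], [0, 0, 0], [0, 0, 0], [0, 0, 0], [0, 0, 0]], gripper=[35, 35, 35, 35, 35, 35])

```text
clock: 12.38
eef_pos: [564.6, 53.7, 337.6]
eef_rot: [3.14, -0.004, 0.413]
wrist_force: [1.1, 0.5, -3.6]
finger_gap: 44.0
finger_force: 29.9
```

Request:
carry_out(slide=[[-0.01, 0.06, 0], [-0.03, 0.16, 0], [-0.05, 0.27, 0], [-0.07, 0.38, 0], [-0.09, 0.49, 0], [-0.11, 0.6, 0], [-0.13, 0.71, 0], [-0.15, 0.8, 0], [-0.16, 0.86, 0], [-0.16, 0.86, 0]], dr=[[0, 0, -0.006], [0, 0, -0.012], [0, 0, -0.02], [0, 0, -0.028], [0, 0, -0.036], [0, 0, -0.044], [0, 0, -0.052], [0, 0, -0.0578], [0, 0, -0.0578], [0, 0, -0.0578]], gripper=[35, 35, 35, 35, 35, 35, 35, 35, 35, 35])

```text
clock: 13.22
eef_pos: [523.3, 271.1, 333.0]
eef_rot: [3.141, 0.002, 0.053]
wrist_force: [-0.3, -0.9, -3.2]
finger_gap: 43.9
finger_force: 29.9
```

Request:
carry_out(slide=[[0, 0.08, 0], [0, 0.2, 0], [0, 0.32, 0], [0, 0.42, 0], [0, 0.46, 0], [0, 0.46, 0], [0, 0.46, 0]], dr=[[0, 0, 0], [0, 0, 0], [0, 0, 0], [0, 0, 0], [0, 0, 0], [0, 0, 0], [0, 0, 0]], gripper=[35, 35, 35, 35, 35, 35, 35])

```text
clock: 13.8
eef_pos: [524.4, 382.8, 333.5]
eef_rot: [3.141, 0.001, 0.05]
wrist_force: [0.5, 0.5, -3.0]
finger_gap: 43.6
finger_force: 29.9
```

Run:
```python
from h import *
s=read_state();print(s["eef_pos"],s["eef_rot"])
snap("scene","dr.png",(310,100,250,150),3.2)
print([proj("scene",p) for p in ([455,380,98],[525,383,155])])
```

```text
[524.43449437 382.83811158 333.5035612 ] [3.14063119e+00 9.85068189e-04 5.04180542e-02]
[array([434.7, 179.2]), array([441.6, 188.7])]
```

View pics/dr.png

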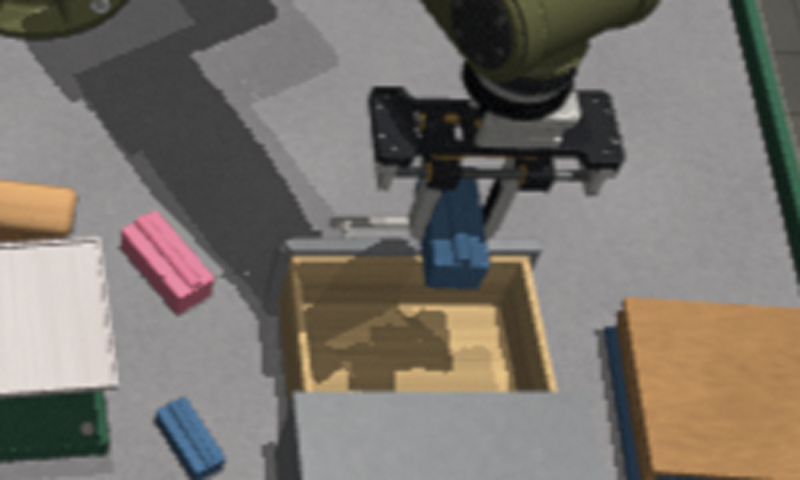

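The block hangs over the drawer, clear of the front wall (inner rim at y=257, x 290–525). Next I lower it.

Request:
carry_out(slide=[[0, 0, -0.08], [0, 0, -0.18], [0, 0, -0.28], [0, 0, -0.38], [0, 0, -0.48], [0, 0, -0.58], [0, 0, -0.66], [0, 0, -0.72], [0, 0, -0.76], [0, 0, -0.78]], dr=[[0, 0, 0], [0, 0, 0], [0, 0, 0], [0, 0, 0], [0, 0, 0], [0, 0, 0], [0, 0, 0], [0, 0, 0], [0, 0, 0], [0, 0, 0]], gripper=[35, 35, 35, 35, 35, 35, 35, 35, 35, 35])

```text
clock: 14.68
eef_pos: [524.4, 382.3, 138.2]
eef_rot: [3.141, 0.001, 0.049]
wrist_force: [0.0, 0.4, -2.5]
finger_gap: 44.0
finger_force: 29.9
```

Request:
carry_out(slide=[[0, 0, -0.008], [0, 0, -0.016], [0, 0, -0.024], [0, 0, -0.032], [0, 0, -0.036], [0, 0, -0.04], [0, 0, -0.04], [0, 0, -0.04]], dr=[[0, 0, 0], [0, 0, 0], [0, 0, 0], [0, 0, 0], [0, 0, 0], [0, 0, 0], [0, 0, 0], [0, 0, 0]], gripper=[35, 35, 35, 35, 35, 35, 35, 35])

```text
clock: 15.35
eef_pos: [524.3, 383.7, 129.4]
eef_rot: [-3.142, -0.0, 0.05]
wrist_force: [-0.1, -0.3, -3.2]
finger_gap: 43.6
finger_force: 29.9
```

Request:
carry_out(slide=[[0, 0, -0.004], [0, 0, -0.008], [0, 0, -0.01], [0, 0, -0.01], [0, 0, -0.01]], dr=[[0, 0, 0], [0, 0, 0], [0, 0, 0], [0, 0, 0], [0, 0, 0]], gripper=[35, 35, 35, 35, 35])

```text
clock: 15.77
eef_pos: [524.9, 383.8, 128.4]
eef_rot: [-3.141, -0.002, 0.05]
wrist_force: [-0.4, -3.3, 8.3]
finger_gap: 43.9
finger_force: 29.9
```

Floor contact felt (8 N up). Next I release.

Request:
carry_out(slide=[[0, 0, 0], [0, 0, 0], [0, 0, 0], [0, 0, 0], [0, 0, 0], [0, 0, 0], [0, 0, 0], [0, 0, 0], [0, 0, 0.06], [0, 0, 0.16]], dr=[[0, 0, 0], [0, 0, 0], [0, 0, 0], [0, 0, 0], [0, 0, 0], [0, 0, 0], [0, 0, 0], [0, 0, 0], [0, 0, 0], [0, 0, 0]], gripper=[50, 60, 75, 75, 75, 75, 75, 75, 75, 75])

```text
clock: 16.6
eef_pos: [523.4, 383.1, 164.6]
eef_rot: [3.139, 0.004, 0.05]
wrist_force: [-0.4, -0.5, -0.8]
finger_gap: 70.6
finger_force: 0.0
```

Request:
carry_out(slide=[[0, 0, 0.15], [0, 0, 0.3], [0, 0, 0.45], [0, 0, 0.6], [-0.1, -0.15, 0.7], [-0.2, -0.3, 0.7], [-0.3, -0.45, 0.7], [-0.4, -0.6, 0.7], [-0.4, -0.6, 0.7], [-0.4, -0.6, 0.7]], dr=[[0, 0, 0], [0, 0, 0], [0, 0, 0], [0, 0, 0], [0, 0, 0], [0, 0, 0], [0, 0, 0], [0, 0, 0], [0, 0, 0], [0, 0, 0]], gripper=[75, 75, 75, 75, 75, 75, 75, 75, 75, 75])

```text
clock: 17.43
eef_pos: [422.7, 231.4, 342.8]
eef_rot: [-3.141, -0.001, 0.049]
wrist_force: [-0.7, 1.1, 0.1]
finger_gap: 70.4
finger_force: 0.0
```

Run:
```python
from h import *
snap("top","end.png",(130,110,320,200),2.5)
```

```text
(no output)
```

View pics/end.png

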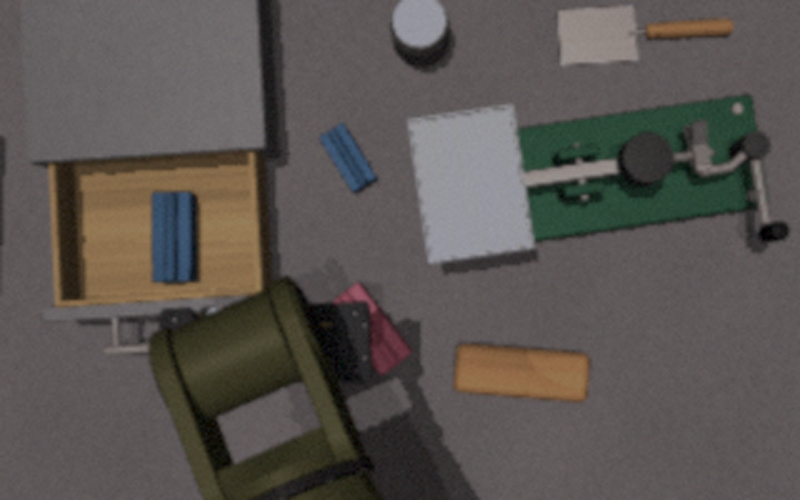

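The picture shows the block flat in the drawer at (174,237), the lever home, the arm clear and the bystanders in place.

```bash
python3 -c "
from cell import *
print(sign_off())"
```

```text
the job is handed in; nothing more can be done
None
```

The block was check-weighed, the beam was locked level again, and the block now sits flat in the drawer with the brush, jar and scraper where they were; I handed the job in at about 17.5 s and got no verdict back.

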